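Point-and-call check of the suction corner

ROBOT

A 6-joint arm with a two-finger parallel gripper is mounted at the origin on the work surface. World frame = base frame: x ahead of the robot, y to its left, z up, the work surface at z = 0. Lengths are in mm, angles in rad, forces in N, time in s.
With the tool pointing down it reaches from about 275 to 750 mm from the base axis. Payload 10.2 kg.
Tool frame: the origin (TCP) lies midway between the tips of the shut fingers; the grasp point (between the pads) lies 19 mm behind it; z points along the fingers, y is the line along which they close (so a half turn about z gives the same grasp; the last joint's range is limited). The gripper opens to 85 mm and grips with 20 to 120 N. Pads are 22 mm wide; open, the fingers measure 114 mm over their backs; the gripper's body (76 mm by 85 mm) begins 54 mm behind the grasp point. The pads swing forward as they close: fully open they stand 13 mm farther back than shut.
Start: joints at [-1.497, 0.313, 1.498, -0, 1.331, -0.223], TCP at [153.529, -502.056, 231.294] pointing down, gripper open.
Joint ranges: [-2.94, 2.94], [-0.97, 2.17], [0.19, 2.56], [-1.23, 4.37], [0.02, 3.11], [-2.88, 2.88]. Speed limits (rad/s): [2.39, 2.39, 3.01, 3.14, 3.14, 3.14].

INTERFACE

Orientations are given as a unit quaternion [w, x, y, z].
In Python, from rig import ctrl gives the robot as it stands.
- The arm moves only by the tool send_rows, never from a script. Its argument "targets" is a list of rows, each a list of 7 numbers: the closure, from -1 (fully open) to 1 (shut), so that 0 is half open, then the shift along the tool's x, y, z in m, then the turn, a rotation vector about the tool's x, y, z in rad. In form: [[claw, dx, dy, dz, ax, ay, az], ...]. A call has exactly 10 rows; each row shifts and turns the commanded pose from where the row before left it, along the tool's axes as they then stand; what a row does not reach is not made up. A row lasts 1/8 s, in which the tool goes at most 62.5 mm and 10.7 degrees, less where a joint would pass 70% of its speed; a pose out of reach is approached as far as the arm can. A call with a gripper value outside its range is refused whole. The fingers move at their own pace and stop on an object; "squeeze" is the grip in N (left out, the last holds). Time passes only in rows, so rows that do not move let the fingers close, or fill a call up. It gives the time, the measured TCP pose, the force, the opening and the grip force at its end, in the units of the state.
- ctrl.sense(): the state, without advancing time (a new reading comes with each control period).
- ctrl.capture(name): name is "scene" or "side" or "wrist"; returns a dict with "img" (420x560x3 uint8, red, green, blue), "camera_matrix" (3x3 intrinsics, pixels), "k1" (the pictures are not rectified: a ray, as slopes to the right and down, at radius r is drawn at 1 + k1 r^2 times it, then the intrinsics apply), "R" (3x3) and "t" (3): a world point X has camera coordinates R X + t. Camera axes: x right, y down, z forward; pixel columns grow to the right and rows downward; lengths in mm; the calibration is good to about 2 mm. A picture is of the moment at which its call begins. There is no depth.
- ctrl.finish_job(): hands the job in; it is judged then, once.
Trained networks look in a picture, given as the dict that the camera call returned (one of the last four; its "shot" number tells which), for a name from the list of things; names that differ only in an ending like _2 or _b are one class to them, and where a whole thing is asked for, a point or a joint stands for the part that bears it (a point fixed in the world has none). Each returns a list of dicts, best first, with "score" (0 to 1); they miss things now and then, are a little off and sometimes report something else, mostly with a low value. They report only what shows in the picture. A call takes as long as a camera call.
- ctrl.boxes_of(query, picture): "extent" ([left, top, width, height] in pixels, round what is visible of it).
- ctrl.landmark_of(query, picture): "point" ([column, row] in pixels: a listed point, or the origin of a listed thing).
The state is a dict: "time_s": time; "joints": joint angles; "dq": joint speeds; "tau": joint torques, N m; "eef_pos": TCP position; "ee_rot": TCP orientation; "force": force on the tool from outside, world axes, zero at the start; "wrist_torque": the same for the moment, N m; "grip_width": opening from 0.0 (shut) to 1.0 (fully open); "grip_force": force on a finger pad.
Only numpy, scipy, OpenCV 4.12 (cv2) and the standard library are available. Lean on these libraries where they do the work, as an engineer would, in place of code of your own. Each camera call takes 0.05 s, during which the arm holds its last target. There are 200 camera calls.

TASK

Do the point-and-call check of the ambulance's suction corner: point at the suction canister (the tall jar with two hose ports on its lid) by bringing the fingertips a few centimetres straight above the ports on its lid, midway between them, and staying still there for two full seconds, then point in the same way at the round dial gauge on top of the suction pump for two seconds. Then log the check by pressing the larger of the console's two buttons right down and letting it come up again. Never touch the jars, the pump, the tape or the torch, do not press the small button, and do not bring the fingertips low over the other two jars or the pump's knob, which would count as pointing at them.

Things in the scene. Friction and masses are not known exactly. Their poses are not given: they have to be found in the camera images.
- canister: The suction canister, to be pointed at. Clear plastic jar standing upright and loose, 68 mm wide, white lid 72 mm wide, with TWO grey ports side by side (each 18 mm wide, 22 mm high, centres 42 mm apart). Lid top 130 mm and port tops 152 mm above the counter. Origin: centre of its underside; z up.
- humidifier: Look-alike, not to be pointed at. Clear plastic jar standing upright and loose, 68 mm wide, white lid 72 mm wide, with ONE central grey port 24 mm wide. Lid top 130 mm, port top 152 mm above the counter. Origin: centre of its underside; z up.
- trap: Look-alike, not to be pointed at. Clear plastic jar standing upright and loose, 68 mm wide, white lid 72 mm wide, short, with two ports like the canister's. Lid top 80 mm, port tops 102 mm above the counter. Origin: centre of its underside; z up.
- pump: Suction pump, a fixed white box 140 mm (x) by 180 mm (y), its flat top 120 mm above the counter. On top: the dial gauge and, 90 mm from it towards the pump's -y, a black regulator knob; along the far (+x) edge a grey carrying handle rising to 148 mm above the counter; a hose stub sticks out 20 mm on the +y side. Origin: centre of its underside; x away from the robot at zero yaw, z up.
- gauge (a point): Centre of the face of the pump's dial gauge: a round white dial 62 mm wide over its dark rim, lying flat and facing up, 132 mm above the counter. To be pointed at.
- regulator (a point): Top of the pump's regulator knob (black, round, 36 mm wide, with a bar grip), 146 mm above the counter. Not to be pointed at.
- console: Check-off console, a fixed grey and white box 80 mm (x) by 150 mm (y) by 30 mm high with two grey push buttons on its top: the large one towards its +y end, the small one towards its -y end, 73 mm apart. Origin: centre of its underside; z up.
- confirm_top (a point): Centre of the top of the console's LARGE button (38 mm wide, 52 mm above the counter when up); it moves down with the button. Press straight down.
- confirm (a joint): Travel of the large button: 0 m up, 0.006 m fully down, pushed back by a spring (fully down takes 5 N).
- lamp_test (a joint): Travel of the SMALL button (20 mm wide): 0 m up, 0.006 m fully down. Not to be pressed.
- tape: Roll of white tape lying flat and loose, 70 mm wide, 25 mm high. Bystander. Origin: centre of its underside.
- torch: Metal pocket torch lying loose, 130 mm long along its x, 28 mm thick. Bystander. Origin: under its middle, on the counter.

How it is judged (in metres and radians):
On the way, in this order (a step that is already met when the one before it is completed fails the run):
1. the fingers point at the suction canister: held just above the middle of its ports (horizontal distance between the grasp point and canister below 0.03 m and z of the grasp point in the frame of canister between 0.17 and 0.247 m), for 1.5 s.
2. the fingers point at the dial gauge: held just above its face (horizontal distance between the grasp point and gauge below 0.03 m and z of the grasp point in the frame of gauge between 0.018 and 0.095 m), for 1.5 s.
3. the console's large button is pressed right down (value of joint confirm above 0.0045 m), for 0.1 s.
At the end, for the whole second after the job is handed in: Both buttons are up (within 1.5 mm), every jar stands upright (within 0.1 rad) and every loose thing lies within 8 mm of where it started (value of joint each of confirm, lamp_test below 0.0015 m and distance of each of canister, humidifier, trap, tape, torch from where it was at the start of the episode below 0.008 m and angle between each of canister, humidifier, trap's own z axis and vertical below 0.1 rad); the robot touches nothing.
It fails at once if the robot touches a jar, the pump, the tape or the torch (more than 0.5 N) (contact force between any of the fingers, the arm and canister above 0.5 N or contact force between any of the fingers, the arm and humidifier above 0.5 N or contact force between any of the fingers, the arm and trap above 0.5 N or contact force between any of the fingers, the arm and tape above 0.5 N or contact force between any of the fingers, the arm and torch above 0.5 N or contact force between any of the fingers, the arm and pump above 0.5 N).
It fails at once if a jar, the tape or the torch is shifted or lifted by more than 8 mm (distance of any of canister, humidifier, trap, tape, torch from where it was at the start of the episode above 0.008 m).
It fails at once if the fingers come low over a look-alike jar or the regulator knob (grasp point within 30 mm of its axis and less than 65 mm above its top) ((horizontal distance between the grasp point and humidifier below 0.03 m and z of the grasp point in the frame of humidifier between -0.048 and 0.217 m) or (horizontal distance between the grasp point and trap below 0.03 m and z of the grasp point in the frame of trap between -0.098 and 0.167 m) or (horizontal distance between the grasp point and regulator below 0.03 m and z of the grasp point in the frame of regulator between -0.2 and 0.065 m)).
It fails at once if the small button is pressed (value of joint lamp_test above 0.003 m).
It also fails if it takes over 72 s, if anything falls off the work surface, if the arm or the gripper's body presses on something with over 40 N, if the wrist force passes 120 N, or if a joint passes its speed limit or range.

## Working session

There is one attempt and no reset: what is moved stays moved. The work goes in short steps, Python scripts to look and compute and a tool call to move; the robot and the scene stay as the last step left them, time stands still between calls to the robot, and variables do not carry over. Pictures are saved under pics/ and viewed, at most 10 in all, crops included, and the job is handed in when it is done.

Besides the shell and the picture viewer there is one more tool, called after "Emit:" in YAML: its name, and indented under it one key for each argument. send_rows: Moves the arm, as the interface text tells. Its arguments: {"type":"object","properties":{"targets":{"type":"array"},"squeeze":{"type":"number"}},"required":["targets"]}

```bash
mkdir -p pics
cat > h.py <<'E'
import numpy as np, cv2
from rig import ctrl
def ray(p,c):
    K=np.array(c["camera_matrix"],float);k=c["k1"]
    u=np.array([(p[0]-K[0,2])/K[0,0],(p[1]-K[1,2])/K[1,1]]);v=u.copy()
    for _ in range(30): v=u/(1+k*(v@v))
    R=np.array(c["R"]);t=np.array(c["t"])
    return -R.T@t, R.T@np.array([v[0],v[1],1])
def atz(p,c,z):
    o,d=ray(p,c); return o+d*(z-o[2])/d[2]
def save(c,n): cv2.imwrite(f"pics/{n}.png",cv2.cvtColor(c["img"],cv2.COLOR_RGB2BGR))
E
python3 - <<'E'
from h import *
np.set_printoptions(precision=1,suppress=True)
Z=dict(canister=0,humidifier=0,trap=0,pump=0,gauge=132,regulator=146,console=0,confirm_top=52,tape=0,torch=0)
for n in("scene","side"):
    c=ctrl.capture(n);save(c,n+"0")
    print(n,"cam",-np.array(c["R"]).T@np.array(c["t"]))
    for q,z in Z.items():
        for r in ctrl.landmark_of(q,c)[:3]: print(q,round(r["score"],2),np.array(r["point"]),atz(r["point"],c,z))
s=ctrl.sense();print(s["eef_pos"],s["ee_rot"],s["time_s"])
E
```

```text
scene cam [1326.4  301.3  984.7]
canister 0.77 [196.  261.3] [ 635.  -159.3    0. ]
humidifier 0.84 [251.7 287.6] [660.8  -6.2   0. ]
humidifier 0.21 [423.  257.8] [437.7 344.    0. ]
trap 0.79 [149.6 218.3] [ 548.2 -333.6    0. ]
pump 0.63 [359.3 295.5] [597.3 228.7  -0. ]
gauge 0.64 [388.5 259.6] [586.3 272.6 132. ]
regulator 0.79 [350.7 238.6] [569.5 186.6 146. ]
console 0.72 [257.4 220.2] [459.1 -72.6   0. ]
confirm_top 0.64 [267.9 207. ] [453.9 -45.2  52. ]
confirm_top 0.36 [252.9 288.7] [697.7  13.6  52. ]
tape 0.63 [335.3 235.4] [440.7 128.    0. ]
torch 0.53 [421.3 257.9] [439.4 340.3   0. ]
side cam [ 61.2 664.9 967. ]
canister 0.79 [286.5 191.4] [ 626.5 -174.6   -0. ]
humidifier 0.76 [249.2 218.4] [654.2 -13.1   0. ]
humidifier 0.23 [193.8 267.9] [668.3 221.2   0. ]
trap 0.74 [333.8 176.6] [ 535.4 -322.1    0. ]
trap 0.62 [232.8 345.9] [434.1 341.3   0. ]
pump 0.86 [214.  285.9] [583.4 234.5   0. ]
gauge 0.96 [195.1 264.3] [590.1 272.  132. ]
gauge 0.18 [286.3 193.1] [546.  -54.1 132. ]
regulator 0.93 [223.9 246. ] [560.3 196.9 146. ]
console 0.8 [314.9 232.8] [459.  -75.2   0. ]
confirm_top 0.7 [313.3 229.5] [447.7 -43.4  52. ]
tape 0.83 [273.2 283.5] [457.9 139.1   0. ]
torch 0.93 [233.6 347.6] [429.7 343.7   0. ]
[ 153.5 -502.1  231.3] [-0.   1.   0.1  0. ] 1.1
```

View pics/scene0.png

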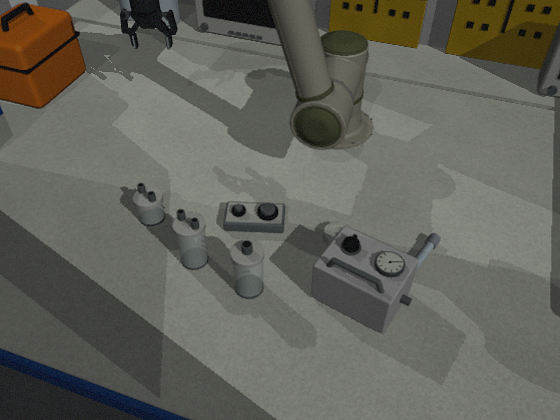

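View pics/side0.png

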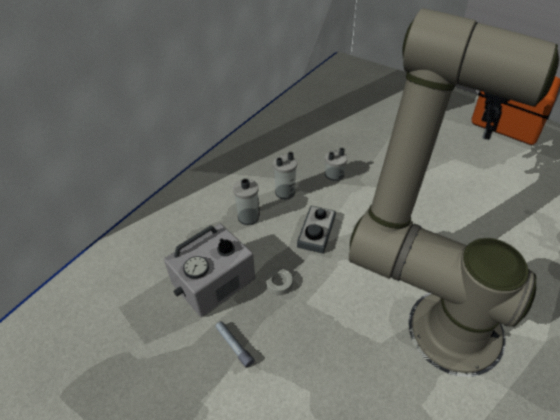

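The scene view shows the trap at (150,205), the two-port canister at (190,240) and the humidifier at (248,270). The large button is at (268,211), the small one at (238,210) and the gauge at (390,262). The side view agrees. I'll approach above the canister first, at a safe height.

```bash
cat >> h.py <<'E'
from scipy.spatial.transform import Rotation as Ro
def delta(target):
    s=ctrl.sense();q=s["ee_rot"];R=Ro.from_quat([q[1],q[2],q[3],q[0]]).as_matrix()
    d=(R.T@(np.array(target)-np.array(s["eef_pos"])))/1000
    print("t",s["time_s"],"pos",np.round(s["eef_pos"],1),"delta tool m",np.round(d,4), "j",np.round(s["joints"],2)); return d
E
python3 -c "
from h import *
print(delta([590,-175,300]),delta([590,-175,300])/10)"
```

```text
t 1.1 pos [ 153.5 -502.1  231.3] delta tool m [ 0.5131 -0.1851 -0.0687] j [-1.5   0.31  1.5   0.    1.33 -0.22]
t 1.1 pos [ 153.5 -502.1  231.3] delta tool m [ 0.5131 -0.1851 -0.0687] j [-1.5   0.31  1.5   0.    1.33 -0.22]
[ 0.51305056 -0.18512425 -0.06871538] [ 0.05130506 -0.01851242 -0.00687154]
```

Emit:
send_rows:
  targets:
    - [1,0.03,-0.011,-0.02,0,0,0]
    - [1,0.05,-0.018,-0.02,0,0,0]
    - [1,0.055,-0.02,-0.02,0,0,0]
    - [1,0.055,-0.02,-0.01,0,0,0]
    - [1,0.055,-0.02,0,0,0,0]
    - [1,0.055,-0.02,0,0,0,0]
    - [1,0.055,-0.02,0,0,0,0]
    - [1,0.055,-0.02,0,0,0,0]
    - [1,0.055,-0.02,0,0,0,0]
    - [1,0.045,-0.016,0,0,0,0]

```text
time_s: 2.35
eef_pos: [588.6, -174.3, 301.2]
ee_rot: [0.0, 0.989, 0.148, 0.0]
force: [-0.1, -0.7, 0.8]
grip_width: 0.001
grip_force: 0.0
```

Run:
```python
from h import *
np.set_printoptions(precision=1,suppress=True)
delta([630,-167,200])
c=ctrl.capture("wrist");save(c,"w1")
for q,z in dict(canister=0,trap=0,humidifier=0,confirm_top=52,console=0).items():
    for r in ctrl.landmark_of(q,c)[:2]: print(q,round(r["score"],2),np.array(r["point"]),atz(r["point"],c,z))
    for r in ctrl.boxes_of(q,c)[:1]: print(q,r)
```

```text
t 2.35 pos [ 588.6 -174.3  301.2] delta tool m [0.  0.  0.1] j [-0.5  0.5  1.1  0.   1.6  0.8]
canister 0.58 [282.4 134.9] [ 629.8 -167.8    0. ]
canister {'extent': [246.3, 107.8, 70.6, 70.5], 'score': 0.69}
trap 0.85 [365.5 223.5] [ 542.1 -325.9   -0. ]
trap {'extent': [343.5, 206.0, 70.4, 63.2], 'score': 0.73}
humidifier 0.7 [172.8  74.1] [662.7  -7.2   0. ]
humidifier {'extent': [98.2, 19.6, 103.4, 83.1], 'score': 0.66}
confirm_top 0.85 [162.7 243.9] [448.1 -53.4  52. ]
confirm_top {'extent': [148.6, 225.1, 28.7, 27.2], 'score': 0.75}
console 0.68 [192.5 227.1] [460.2 -78.5  -0. ]
console {'extent': [132.3, 203.0, 113.4, 57.2], 'score': 0.93}
```

View pics/w1.png

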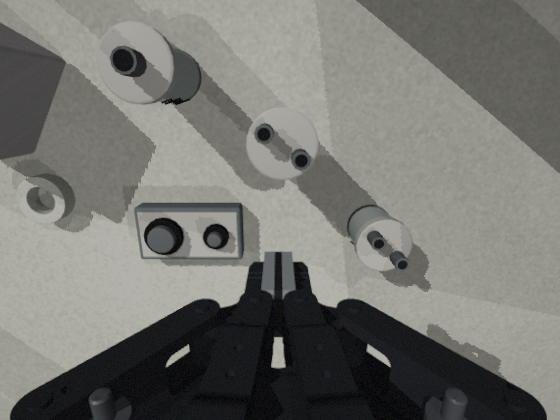

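The wrist view puts the canister's ports at (264,133) and (301,160), the large button top at (161,237) and the small one at (215,238). I'll turn those port and button pixels into positions.

Run:
```python
from h import *
np.set_printoptions(precision=1,suppress=True)
c=ctrl.capture("wrist")
print(atz((282.5,146),c,152),atz((282,143),c,130),atz((160.5,238),c,52),atz((215,239),c,52))
delta([630,-167,300])
```

```text
[ 629.9 -167.6  152. ] [ 630.2 -167.4  130. ] [454.  -50.9  52. ] [ 474.2 -121.9   52. ]
t 2.95 pos [ 586.8 -176.4  301.5] delta tool m [0. 0. 0.] j [-0.5  0.5  1.1  0.   1.6  0.8]
```

Emit:
send_rows:
  targets:
    - [1,0.022,0.002,0,0,0,0]
    - [1,0.022,0.002,0,0,0,0]
    - [1,0,0,0.02,0,0,0]
    - [1,0,0,0.03,0,0,0]
    - [1,0,0,0.03,0,0,0]
    - [1,0,0,0.02,0,0,0]
    - [1,0,0,0,0,0,0]
    - [1,0,0,0,0,0,0]
    - [1,0,0,0,0,0,0]
    - [1,0,0,0,0,0,0]

```text
time_s: 4.2
eef_pos: [630.5, -167.1, 202.0]
ee_rot: [0.0, 0.989, 0.148, 0.0]
force: [0.3, 0.2, -0.5]
grip_width: -0.004
grip_force: 0.0
```

Emit:
send_rows:
  targets:
    - [1,0,0,0,0,0,0]
    - [1,0,0,0,0,0,0]
    - [1,0,0,0,0,0,0]
    - [1,0,0,0,0,0,0]
    - [1,0,0,0,0,0,0]
    - [1,0,0,0,0,0,0]
    - [1,0,0,0,0,0,0]
    - [1,0,0,0,0,0,0]
    - [1,0,0,0,0,0,0]
    - [1,0,0,0,0,0,0]

```text
time_s: 5.45
eef_pos: [630.4, -166.9, 201.3]
ee_rot: [-0.0, 0.989, 0.148, -0.0]
force: [0.6, 0.1, 0.1]
grip_width: -0.0
grip_force: 0.0
```

Emit:
send_rows:
  targets:
    - [1,0,0,0,0,0,0]
    - [1,0,0,0,0,0,0]
    - [1,0,0,0,0,0,0]
    - [1,0,0,0,0,0,0]
    - [1,0,0,-0.03,0,0,0]
    - [1,0,0,-0.04,0,0,0]
    - [1,0,0,-0.03,0,0,0]
    - [1,0,0,-0.02,0,0,0]
    - [1,0,0,0,0,0,0]
    - [1,0,0,0,0,0,0]

```text
time_s: 6.7
eef_pos: [630.2, -166.9, 320.0]
ee_rot: [-0.0, 0.989, 0.148, -0.001]
force: [1.0, 0.0, -0.9]
grip_width: -0.0
grip_force: 0.0
```

Run:
```python
from h import *
d=delta([545,235,315]);print(Ro.from_quat(np.roll(ctrl.sense()["ee_rot"],-1)).as_matrix().round(3))
```

```text
t 6.7 pos [ 630.2 -166.9  320. ] delta tool m [ 0.0361 -0.4092  0.0054] j [-0.44  0.59  0.87 -0.    1.69  0.84]
[[ 0.956  0.292 -0.002]
 [ 0.292 -0.956  0.001]
 [-0.001 -0.001 -1.   ]]
```

Emit:
send_rows:
  targets:
    - [1,0.002,-0.025,0,0,0,0]
    - [1,0.004,-0.045,0,0,0,0]
    - [1,0.005,-0.055,0,0,0,0]
    - [1,0.005,-0.055,0,0,0,0]
    - [1,0.005,-0.055,0,0,0,0]
    - [1,0.005,-0.055,0,0,0,0]
    - [1,0.005,-0.055,0,0,0,0]
    - [1,0.003,-0.04,0,0,0,0]
    - [1,0.002,-0.025,0,0,0,0]
    - [1,0,0,0,0,0,0]

```text
time_s: 7.95
eef_pos: [544.2, 236.9, 320.2]
ee_rot: [0.0, 0.989, 0.149, -0.001]
force: [-0.0, -1.0, -0.2]
grip_width: -0.003
grip_force: 0.0
```

Run:
```python
from h import *
np.set_printoptions(precision=1,suppress=True)
c=ctrl.capture("wrist");save(c,"w2")
for q,z in dict(gauge=132,regulator=146).items():
    for r in ctrl.landmark_of(q,c)[:2]: print(q,round(r["score"],2),np.array(r["point"]),atz(r["point"],c,z))
delta([588,272,200])
```

```text
gauge 0.89 [257.9 129.1] [591.7 273.2 132. ]
regulator 0.73 [332.2 175.7] [570.7 187.3 146. ]
t 8.1 pos [545.1 234.7 320.7] delta tool m [ 0.1 -0.   0.1] j [ 0.2  0.4  1.1 -0.   1.6  1.5]
```

View pics/w2.png

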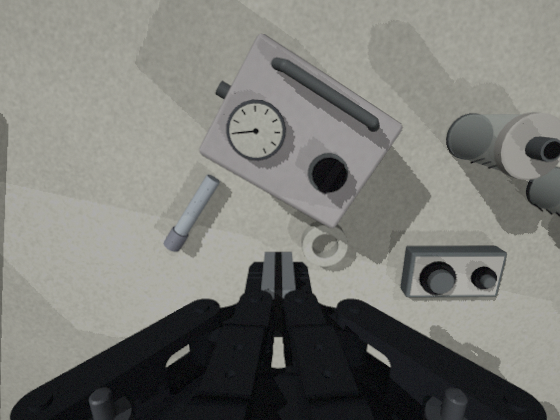

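The gauge centre is at (257,130) in this view and the knob is at (331,174), which matches the network. That puts the gauge at about (591, 273).

Emit:
send_rows:
  targets:
    - [1,0.025,-0.011,0,0,0,0]
    - [1,0.03,-0.012,0,0,0,0]
    - [1,0,0,0,0,0,0]
    - [1,0,0,0.03,0,0,0]
    - [1,0,0,0.04,0,0,0]
    - [1,0,0,0.04,0,0,0]
    - [1,0,0,0.025,0,0,0]
    - [1,0,0,0,0,0,0]
    - [1,0,0,0,0,0,0]
    - [1,0,0,0,0,0,0]

```text
time_s: 9.35
eef_pos: [591.2, 273.6, 187.9]
ee_rot: [-0.0, 0.989, 0.148, 0.001]
force: [0.4, -0.4, -0.1]
grip_width: 0.001
grip_force: 0.0
```

Emit:
send_rows:
  targets:
    - [1,0,0,0,0,0,0]
    - [1,0,0,0,0,0,0]
    - [1,0,0,0,0,0,0]
    - [1,0,0,0,0,0,0]
    - [1,0,0,0,0,0,0]
    - [1,0,0,0,0,0,0]
    - [1,0,0,0,0,0,0]
    - [1,0,0,0,0,0,0]
    - [1,0,0,0,0,0,0]
    - [1,0,0,0,0,0,0]

```text
time_s: 10.6
eef_pos: [590.8, 273.7, 186.3]
ee_rot: [-0.0, 0.989, 0.148, 0.0]
force: [-1.2, -0.1, 0.4]
grip_width: -0.004
grip_force: 0.0
```

Emit:
send_rows:
  targets:
    - [1,0,0,0,0,0,0]
    - [1,0,0,0,0,0,0]
    - [1,0,0,0,0,0,0]
    - [1,0,0,0,0,0,0]
    - [1,0,0,0,0,0,0]
    - [1,0,0,-0.03,0,0,0]
    - [1,0,0,-0.05,0,0,0]
    - [1,0,0,-0.05,0,0,0]
    - [1,0,0,0,0,0,0]
    - [1,0,0,0,0,0,0]

```text
time_s: 11.85
eef_pos: [590.6, 273.7, 315.2]
ee_rot: [0.0, 0.989, 0.148, -0.001]
force: [0.3, -0.3, -0.3]
grip_width: 0.003
grip_force: 0.0
```

```bash
python3 -c "
from h import *
delta([430,-51,260])"
```

```text
t 11.85 pos [590.6 273.7 315.2] delta tool m [-0.2484  0.2635  0.0556] j [0.25 0.58 0.88 0.   1.68 1.53]
```

Emit:
send_rows:
  targets:
    - [1,-0.02,0.021,0,0,0,0]
    - [1,-0.03,0.033,0,0,0,0]
    - [1,-0.035,0.037,0,0,0,0]
    - [1,-0.035,0.037,0,0,0,0]
    - [1,-0.035,0.037,0,0,0,0]
    - [1,-0.035,0.037,0.01,0,0,0]
    - [1,-0.035,0.037,0.02,0,0,0]
    - [1,-0.023,0.024,0.02,0,0,0]
    - [1,0,0,0,0,0,0]
    - [1,0,0,0,0,0,0]

```text
time_s: 13.1
eef_pos: [430.6, -49.9, 266.1]
ee_rot: [-0.0, 0.989, 0.148, -0.0]
force: [0.8, 0.4, -0.2]
grip_width: 0.001
grip_force: 0.0
```

Run:
```python
from h import *
np.set_printoptions(precision=1,suppress=True)
c=ctrl.capture("wrist");save(c,"w3")
for q,z in dict(confirm_top=52,console=0).items():
    for r in ctrl.landmark_of(q,c)[:2]: print(q,round(r["score"],2),np.array(r["point"]),atz(r["point"],c,z))
delta([453,-50,150])
```

```text
confirm_top 0.77 [282.2 160.5] [451.  -48.3  52. ]
console 0.9 [307.6 151.9] [463.3 -79.4   0. ]
t 13.25 pos [430.9 -49.6 266.4] delta tool m [0.  0.  0.1] j [-0.4  0.1  1.7  0.   1.4  0.9]
```

View pics/w3.png

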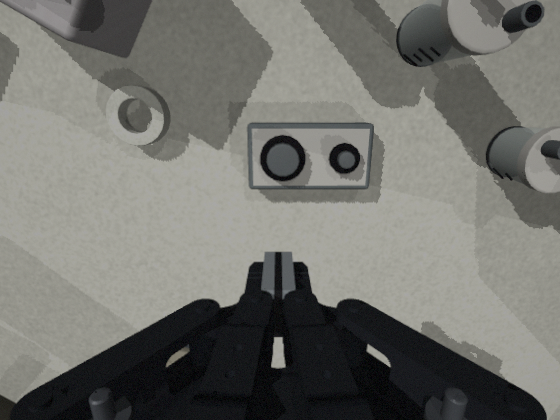

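The large button top is at (283,159), about (452, -49), and the small one is at (345,158), well clear of the shut fingers. I'll descend to just above the large button.

Emit:
send_rows:
  targets:
    - [1,0.01,0.003,0,0,0,0]
    - [1,0.0105,0.002,0,0,0,0]
    - [1,0,0,0.03,0,0,0]
    - [1,0,0,0.04,0,0,0]
    - [1,0,0,0.04,0,0,0]
    - [1,0,0,0.04,0,0,0]
    - [1,0,0,0.03,0,0,0]
    - [1,0,0,0.02,0,0,0]
    - [1,0,0,0,0,0,0]
    - [1,0,0,0,0,0,0]

```text
time_s: 14.5
eef_pos: [452.3, -49.2, 67.0]
ee_rot: [0.0, 0.989, 0.148, 0.001]
force: [0.1, -0.3, 0.1]
grip_width: 0.003
grip_force: 0.0
```

Emit:
send_rows:
  targets:
    - [1,0,0,0,0,0,0]
    - [1,0,0,0.003,0,0,0]
    - [1,0,0,0.003,0,0,0]
    - [1,0,0,0.003,0,0,0]
    - [1,0,0,0.003,0,0,0]
    - [1,0,0,0.003,0,0,0]
    - [1,0,0,0.002,0,0,0]
    - [1,0,0,0,0,0,0]
    - [1,0,0,0,0,0,0]
    - [1,0,0,0,0,0,0]

```text
time_s: 15.75
eef_pos: [451.6, -49.1, 49.4]
ee_rot: [0.0, 0.989, 0.148, -0.0]
force: [-1.0, 0.4, 2.9]
grip_width: 0.001
grip_force: 1.4
```

Contact, with the button about half down. I'll press on until it bottoms.

Emit:
send_rows:
  targets:
    - [1,0,0,0.002,0,0,0]
    - [1,0,0,0.001,0,0,0]
    - [1,0,0,0.001,0,0,0]
    - [1,0,0,0,0,0,0]
    - [1,0,0,0,0,0,0]
    - [1,0,0,0,0,0,0]
    - [1,0,0,0,0,0,0]
    - [1,0,0,0,0,0,0]
    - [1,0,0,0,0,0,0]
    - [1,0,0,0,0,0,0]

```text
time_s: 17.0
eef_pos: [451.7, -49.1, 45.9]
ee_rot: [0.0, 0.989, 0.148, 0.0]
force: [-5.0, 1.3, 14.2]
grip_width: 0.002
grip_force: 6.6
```

The force is 14 N at z 45.9, well past the 5 N that takes the button fully down, so it has bottomed. Releasing.

Emit:
send_rows:
  targets:
    - [1,0,0,-0.005,0,0,0]
    - [1,0,0,-0.01,0,0,0]
    - [1,0,0,-0.03,0,0,0]
    - [1,0,0,-0.04,0,0,0]
    - [1,0,0,-0.04,0,0,0]
    - [1,0,0,-0.03,0,0,0]
    - [1,0,0,0,0,0,0]
    - [1,0,0,0,0,0,0]
    - [1,0,0,0,0,0,0]
    - [1,0,0,0,0,0,0]

```text
time_s: 18.25
eef_pos: [451.4, -49.0, 199.7]
ee_rot: [-0.0, 0.989, 0.148, -0.001]
force: [-0.4, -0.4, -0.3]
grip_width: -0.0
grip_force: 0.0
```

```bash
python3 -c "
from h import *
s=ctrl.sense();print(s['eef_pos'],s['force']);print(ctrl.finish_job())"
```

```text
[451.38532309 -49.01877524 199.71027077] [-0.4128992  -0.36651275 -0.30198958]
the job is handed in; nothing more can be done
None
```

I pointed at the suction canister and then the dial gauge for about two seconds each, pressed the large button fully down (14 N) and released it, and handed the job in at about 18 s; the hand-in returned no verdict.

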